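# Push the wet tiger's stand into the drying corner

## Task

Push the small wooden stand that carries the freshly painted tiger along the table into the corner of the black stop rails, so that it ends flush against both the long rail and the short rail. The paint is still wet: push only on the stand, never touch the tiger, and keep it standing in its place on the stand. Do not lift or tip the stand, and leave the white figure, the yellow bottle and the red jar where they are.

Things in the scene. Friction and masses are not known exactly. Their poses are not given: they have to be found in the camera images.
- stand: Plain pale wooden block, loose, 90 mm along its x, 110 mm along its y, 22 mm high, 0.14 to 0.28 kg; origin at the centre of its underside, z up. It starts turned up to 0.3 rad, centimetres short of the long rail, on the robot's side of it. Its far (+x) face goes against the long rail, its left (+y) face against the short rail.
- tiger: Yellow papier-mache tiger with black stripes, loose, about 50 g, standing within 5 mm of the middle of the stand's top axes as the stand within 0.1 rad: 78 mm long along y (head to -y), 33 mm wide along x, 46 mm high (its top is 68 mm above the table); origin at the centre of its underside. Wet paint: not to be touched.
- corner: Black L-shaped stop fixed to the table, 22 mm high, 25 mm thick. Origin at the inside corner, at table level, z up; x points away from the robot within 0.2 rad. Long rail: inner face at x = 0, from y = 0 to -400 mm. Short rail: inner face at y = 0, from x = 0 to -110 mm. The stand is home, parallel to this frame, with its centre at x = -45, y = -55 mm in it.
- daruma: White round-bellied figure (unpainted doll), loose, 54 mm across, 60 mm high, origin at the centre of its underside; to be left alone. It starts beside the stand, on either side of it.
- paint_bottle: Yellow paint bottle with red cap, loose, 44 mm across, 100 mm high, origin at the centre of its underside, to the robot's right; to be left alone.
- paint_jar: Red paint jar with white cap, loose, 60 mm across, 65 mm high, origin at the centre of its underside, to the robot's left outside the short rail; to be left alone.
Mind the look-alikes: they are no part of the job. Of the things shaped like the stand, the wooden one is meant.

How it is judged:
By the outcome, as a careful person would: the job done as asked, in the order asked, and still so for the second after the job is handed in, with the robot touching nothing.
It also fails if it takes over 48 s, if anything falls off the work surface, if the arm or the gripper's body presses on something with over 40 N, if the wrist force passes 120 N, or if a joint passes its speed limit or range.

## Robot

A 6-joint arm with a two-finger parallel gripper is mounted at the origin on the work surface. World frame = base frame: x ahead of the robot, y to its left, z up, the work surface at z = 0. Lengths are in m, angles in rad, forces in N, time in s.
With the tool pointing down it reaches from about 0.375 to 0.925 m from the base axis. Payload 5.7 kg.
Tool frame: the origin (TCP) lies at the very end of the fingers, on their centre line; the grasp point (between the pads) lies 19 mm behind it (r.tcp_to_grasp is the distance from the TCP to the grasp point, in m); z points along the fingers, y is the direction in which the jaws open and shut (so a half turn about z gives the same grasp; the last joint's range is limited). The gripper opens to 85 mm and grips with 20 to 120 N. Pads are 22 mm wide; open, the fingers measure 114 mm over their backs; the gripper's body (76 mm by 85 mm) begins 54 mm behind the grasp point. The pads swing forward as they close: fully open they stand 13 mm farther back than shut.
Start: joints at [-1.377, 0.359, 1.51, -0, 1.272, -0.115], TCP at [0.182, -0.572, 0.231] pointing down, gripper open.
Joint ranges: [-2.97, 2.97], [-1.01, 2.36], [0.21, 2.38], [-0.96, 4.11], [0.2, 2.71], [-2.98, 2.98]. Speed limits (rad/s): [2.39, 2.39, 3.14, 3.14, 3.14, 3.14].

## Interface

Orientations are given as a unit quaternion [x, y, z, w].
In Python, from station import r, kin, monitor, capture, calibration gives the robot as it stands. The module is installed in compiled form; this text tells all that it offers. Calls block until the motion is done:
- r.move_pose(position, orientation): joint-space move of the TCP to a pose.
- r.move_linear(position, ori=None, max_speed=0.15, contact_N=None): straight line of the TCP; ori=None keeps the orientation; max_speed is the mean speed in m/s. With contact_N (N) it stops when the force on the tool has changed by that much, and returns True; else False.
- r.goto_joints(angles): joint-space move.
- r.open_jaws() and r.close_gripper(strength=None): open the fingers fully, or close them until they stop; strength is the grip in N (None keeps the last).
- r.sleep(seconds).
- kin.inverse_kinematics(position, orientation): joint angles nearest the present ones, or None.
- monitor.get_obs(): the state.
- capture(name): name is "side" or "top"; returns the picture (384x512x3 uint8, red, green, blue); there is no depth.
- calibration(name): a dict with "fov_y" (degrees; the focal length in pixels is half the picture's height over the tangent of half this angle, whatever the lens; pixels are square), "cx", "cy" (the principal point, pixels), "cam_to_world" (4x4, takes a point from camera to world coordinates). Camera axes: x right, y down, z forward; pixel columns grow to the right and rows downward; lengths in m; the calibration is good to about 2 mm. A picture is of the moment at which its call begins. calibration takes no time and is no camera call.
A pose or a line that the arm cannot do raises r.IKError and nothing moves.
- r.sign_off(): hands the job in, once; it reports no verdict.
The state is a dict: "time_s": time; "joints": joint angles; "dq": joint speeds; "effort": joint torques, N m; "ee_pos": TCP position; "orientation": TCP orientation; "contact_force": force on the tool from outside, world axes, zero at the start; "torque": the same for the moment, N m; "grip_width": finger opening in m.
Only numpy, scipy, OpenCV 4.12 (cv2) and the standard library are available. Lean on these libraries where they do the work, as an engineer would, in place of code of your own. Each camera call takes 0.05 s, during which the arm holds its last target.

## Working session

There is one attempt and no reset: what is moved stays moved. The work goes in short steps, each a Python script; the robot and the scene stay as the last script left them, time stands still between calls to the robot, and variables do not carry over. Pictures are saved under pics/ and viewed, and the job is handed in when it is done.

```bash
mkdir -p pics; ls; python3 - <<'E'
from station import r,kin,monitor,capture,calibration
import cv2,numpy as np
for n in("side","top"):
    im=capture(n); cv2.imwrite(f"pics/{n}0.png",im[:,:,::-1]); c=calibration(n); print(n,c)
o=monitor.get_obs(); print(o["time_s"],o["ee_pos"],o["orientation"],o["grip_width"])
E
```

```text
pics
side {'fov_y': 46.76863053838551, 'cx': 252.53487640101767, 'cy': 184.5786844752551, 'cam_to_world': array([[-0.88668377, -0.2230504 ,  0.40501902,  0.01100603],
       [-0.46196356,  0.46435976, -0.75561874,  0.90397438],
       [-0.01953348, -0.8570989 , -0.51478142,  0.60557967],
       [ 0.        ,  0.        ,  0.        ,  1.        ]])}
top {'fov_y': 44.03102670135714, 'cx': 260.8368884867745, 'cy': 194.06502553071815, 'cam_to_world': array([[-2.14159396e-02, -9.94963430e-01,  9.79241080e-02,
         3.26493603e-01],
       [-9.99769473e-01,  2.11624625e-02, -3.62654641e-03,
         9.38060080e-02],
       [ 1.53596579e-03, -9.79791997e-02, -9.95187277e-01,
         1.58793943e+00],
       [ 0.00000000e+00,  0.00000000e+00,  0.00000000e+00,
         1.00000000e+00]])}
0.1 [ 0.18222857 -0.57098642  0.23048177] [ 9.88104679e-01  1.53780154e-01 -3.17104312e-05 -8.98103911e-04] 0.0855985458376686
```

View pics/top0.png

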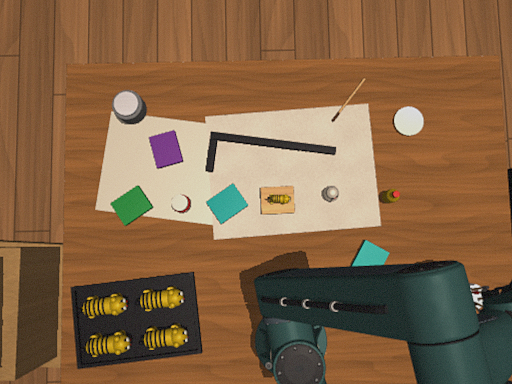

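View pics/side0.png

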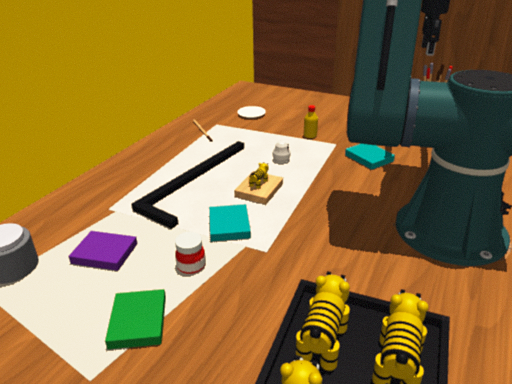

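The top view shows the inside corner near (215,139), the wooden stand with the tiger at (278,199), the daruma at (331,193), a teal look-alike at (227,203), the jar at (180,203) and the bottle at (391,196). I'll zoom in and measure.

```bash
cat > h.py <<'E'
from station import r,kin,monitor,capture,calibration
import cv2,numpy as np
def ray(n,uv,z):
    c=calibration(n); f=192/np.tan(np.radians(c["fov_y"])/2); M=c["cam_to_world"]
    uv=np.atleast_2d(uv).astype(float)
    d=np.c_[(uv[:,0]-c["cx"])/f,(uv[:,1]-c["cy"])/f,np.ones(len(uv))]@M[:3,:3].T
    o=M[:3,3]; t=(z-o[2])/d[:,2]; return (o+d*t[:,None])[:,:2]
def masks(im):
    hsv=cv2.cvtColor(im,cv2.COLOR_RGB2HSV); return hsv
E
python3 - <<'E'
from h import *
im=cv2.imread("pics/top0.png")
cv2.imwrite("pics/top0z.png",cv2.resize(im[120:245,160:360],None,fx=4,fy=4,interpolation=cv2.INTER_NEAREST))
hsv=cv2.cvtColor(im,cv2.COLOR_BGR2HSV)
for p in [(263,190),(265,205),(292,208),(250,170),(223,200),(300,150),(278,190),(240,225)]: print(p,hsv[p[1],p[0]])
E
```

```text
(263, 190) [ 16 136 220]
(265, 205) [ 18 131 218]
(292, 208) [ 17 128 223]
(250, 170) [ 17  53 218]
(223, 200) [ 86 170 165]
(300, 150) [ 17  60 128]
(278, 190) [ 16 133 219]
(240, 225) [ 17  47 218]
```

View pics/top0z.png

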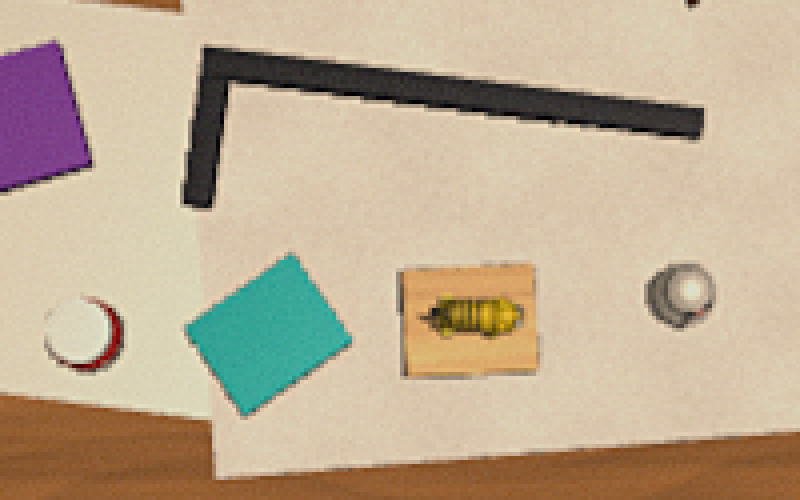

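```bash
cat >> h.py <<'E'
def bmask(m): 
    n,l,s,c=cv2.connectedComponentsWithStats(m.astype(np.uint8)); return l,s,c
def stand(im):
    "contour of wooden stand + tiger in top view -> hull -> top-face corners"
    b=cv2.GaussianBlur(im,(3,3),0); h=cv2.cvtColor(b,cv2.COLOR_RGB2HSV).astype(int)
    m=((h[...,0]>10)&(h[...,0]<30)&(h[...,1]>92)&(h[...,2]>150)); m[:125]=0;m[225:]=0;m[:,:200]=0;m[:,365:]=0
    m=cv2.morphologyEx(m.astype(np.uint8),cv2.MORPH_CLOSE,np.ones((9,9)))
    l,s,c=bmask(m); i=1+np.argmax(s[1:,4]); cs,_=cv2.findContours((l==i).astype(np.uint8),cv2.RETR_EXTERNAL,cv2.CHAIN_APPROX_NONE)
    P=ray("top",cs[0][:,0,:],0.022).astype(np.float32)
    return cv2.minAreaRect(P*1000),P,(l==i)
E
python3 - <<'E'
from h import *
im=cv2.imread("pics/top0.png")[:,:,::-1].copy()
v=im.max(2); sub=(v<90)
def edge(vals,thr=110):  # subpixel crossings
    out=[]
    for k in range(len(vals)-1):
        a,b=vals[k],vals[k+1]
        if (a-thr)*(b-thr)<0: out.append((k+(thr-a)/(b-a), b>a))
    return out
def fit(P):
    vx,vy,x0,y0=cv2.fitLine(P.astype(np.float32),cv2.DIST_HUBER,0,.01,.01).ravel(); return np.array([vx,vy]),np.array([x0,y0])
up=[];lo=[]
for u in range(226,326,3):
    e=[k+120 for k,_ in edge(v[120:165,u].astype(float))]
    if len(e)==2: up.append((u,e[0]));lo.append((u,e[1]))
le=[];ri=[]
for w in range(145,167,2):
    e=[k+195 for k,_ in edge(v[w,195:235].astype(float))]
    if len(e)==2: le.append((e[0],w));ri.append((e[1],w))
for nm,p in(("up",up),("lo",lo),("le",le),("ri",ri)):
    for z in(0,.022):
        d,o=fit(ray("top",p,z)); print(nm,len(p),z,"dir",np.degrees(np.arctan2(d[1],d[0])).round(2),"pt",o.round(4))
rect,P,m=stand(im); print("stand",rect, cv2.boxPoints(rect).round(1).tolist())
h=cv2.cvtColor(im,cv2.COLOR_RGB2HSV)
print("daruma top",ray("top",[(332.5,192.5)],.04),"teal",ray("top",[(227,203)],.022),ray("top",[(233,183.5),(248,205)],.022))
print("jar",ray("top",[(180.5,203)],.065),"bottle",ray("top",[(394,196)],.1))
E
```

```text
up 34 0 dir 81.57 pt [ 0.6625 -0.0074]
up 34 0.022 dir 81.57 pt [ 0.6579 -0.006 ]
lo 34 0 dir 81.64 pt [0.6387 0.0177]
lo 34 0.022 dir 81.64 pt [0.6344 0.0187]
le 11 0 dir -8.54 pt [0.6196 0.2668]
le 11 0.022 dir -8.54 pt [0.6155 0.2644]
ri 11 0 dir -8.75 pt [0.6218 0.2405]
ri 11 0.022 dir -8.75 pt [0.6177 0.2385]
stand ((460.8692321777344, 34.849578857421875), (89.58879852294922, 109.69510650634766), 1.4936811923980713) [[414.70001220703125, 88.5], [417.5, -21.100000381469727], [507.1000061035156, -18.799999237060547], [504.20001220703125, 90.80000305175781]]
daruma top [[ 0.47896563 -0.14676571]] teal [[0.45327192 0.20061697]] [[0.51778891 0.17976184]
 [0.44516235 0.13130799]]
jar [[0.45297461 0.34717495]] bottle [[ 0.4578662  -0.33069077]]
```

```bash
cat >> h.py <<'E'
from scipy.spatial.transform import Rotation as R
PSI=np.radians(-8.45); N=np.array([np.cos(PSI),np.sin(PSI)]); T=np.array([-N[1],N[0]])
CN,CT=.6268,.3264
def ori(yaw,a,flip=False):
    "push direction horizontal at yaw, jaws horizontal across it, tool leaning back by a"
    d=np.array([np.cos(yaw),np.sin(yaw),0]); z=d*np.sin(a)-np.array([0,0,np.cos(a)])
    y=np.array([-d[1],d[0],0])*(-1 if flip else 1); return R.from_matrix(np.c_[np.cross(y,z),y,z]).as_quat()
def ft(): return np.round(monitor.get_obs()["contact_force"],1)
E
python3 - <<'E'
from h import *
f=np.array([.4159,.0336]); y0=np.radians(1.5); d=np.array([np.cos(y0),np.sin(y0)])
for a in (0,8,12,16,20,25):
  for g in(.02,.03,.04):
    for fl in(0,1):
      for z in(.0,.12):
        q=kin.inverse_kinematics([*(f-d*g),z],ori(y0,np.radians(a),fl))
        print(a,g,fl,z,None if q is None else np.round(q,2)) if (g==.03 or q is None) else 0
# T push: from right face
c=N*(CN-.045)+T*.1017; yt=PSI+np.pi/2
for a in(0,15,20):
  for s in(-.1,-.075,.095):
    for fl in(0,1):
      q=kin.inverse_kinematics([*(c+T*s),.01],ori(yt,np.radians(a),fl)); print("T",a,s,fl,c+T*s,None if q is None else np.round(q,2))
E
```

```text
0 0.03 0 0.0 [-0.09  0.48  2.19 -0.    0.48 -1.69]
0 0.03 0 0.12 [-0.09  0.21  2.08 -0.    0.85 -1.69]
0 0.03 1 0.0 [-0.09  0.48  2.19 -0.    0.48  1.45]
0 0.03 1 0.12 [-0.09  0.21  2.08 -0.    0.85  1.45]
8 0.03 0 0.0 [-0.11  0.46  2.3   0.08  0.24 -1.79]
8 0.03 0 0.12 [-0.11  0.15  2.18  0.03  0.67 -1.73]
8 0.03 1 0.0 [-0.11  0.46  2.3   0.08  0.24  1.35]
8 0.03 1 0.12 [-0.11  0.15  2.18  0.03  0.67  1.41]
12 0.02 0 0.0 None
12 0.02 1 0.0 None
12 0.03 0 0.0 None
12 0.03 0 0.12 [-0.12  0.13  2.24  0.06  0.57 -1.77]
12 0.03 1 0.0 None
12 0.03 1 0.12 [-0.12  0.13  2.24  0.06  0.57  1.37]
12 0.04 0 0.0 None
12 0.04 1 0.0 None
16 0.02 0 0.0 None
16 0.02 1 0.0 None
16 0.03 0 0.0 None
16 0.03 0 0.12 [-0.14  0.11  2.29  0.1   0.47 -1.82]
16 0.03 1 0.0 None
16 0.03 1 0.12 [-0.14  0.11  2.29  0.1   0.47  1.32]
16 0.04 0 0.0 None
16 0.04 1 0.0 None
20 0.02 0 0.0 None
20 0.02 1 0.0 None
20 0.03 0 0.0 None
20 0.03 0 0.12 [-0.15  0.1   2.35  0.18  0.36 -1.91]
20 0.03 1 0.0 None
20 0.03 1 0.12 [-0.15  0.1   2.35  0.18  0.36  1.24]
20 0.04 0 0.0 None
20 0.04 1 0.0 None
25 0.02 0 0.0 None
25 0.02 0
[... 807 characters left out ...]
4  0.86  2.67]
T 15 -0.075 1 [ 0.57940772 -0.05908319] [-0.38  0.63  1.74  0.34  0.86 -0.47]
T 15 0.095 0 [0.60438859 0.10907137] [-0.09  0.64  1.73  0.37  0.8   2.93]
T 15 0.095 1 [0.60438859 0.10907137] [-0.09  0.64  1.73  0.37  0.8  -0.21]
T 20 -0.1 0 [ 0.57573406 -0.0838118 ] [-0.48  0.66  1.72  0.42  0.92  2.53]
T 20 -0.1 1 [ 0.57573406 -0.0838118 ] [-0.48  0.66  1.72  0.42  0.92 -0.61]
T 20 -0.075 0 [ 0.57940772 -0.05908319] [-0.44  0.65  1.73  0.43  0.91  2.56]
T 20 -0.075 1 [ 0.57940772 -0.05908319] [-0.44  0.65  1.73  0.43  0.91 -0.58]
T 20 0.095 0 [0.60438859 0.10907137] [-0.15  0.65  1.74  0.49  0.81  2.79]
T 20 0.095 1 [0.60438859 0.10907137] [-0.15  0.65  1.74  0.49  0.81 -0.35]
```

```bash
python3 - <<'E'
from h import *
a=np.radians(8); y0=np.radians(1.5); d=np.array([np.cos(y0),np.sin(y0)]); l=np.array([-d[1],d[0]])
f=np.array([.4159,.0336])+.004*l
r.close_gripper(20)
r.move_pose([*(f-d*.036),.18],ori(y0,a))
r.move_linear([*(f-d*.036),.008],ori(y0,a),max_speed=.12)
o=monitor.get_obs(); print(o["time_s"],o["ee_pos"],ft())
for n in("side","top"): cv2.imwrite(f"pics/{n}1.png",capture(n)[:,:,::-1])
im=cv2.imread("pics/side1.png"); cv2.imwrite("pics/s1z.png",cv2.resize(im[110:260,180:400],None,fx=3.5,fy=3.5))
E
```

```text
4.7333 [0.3801783  0.03662936 0.00837335] [ 0.6 -0.6  0.6]
```

View pics/s1z.png

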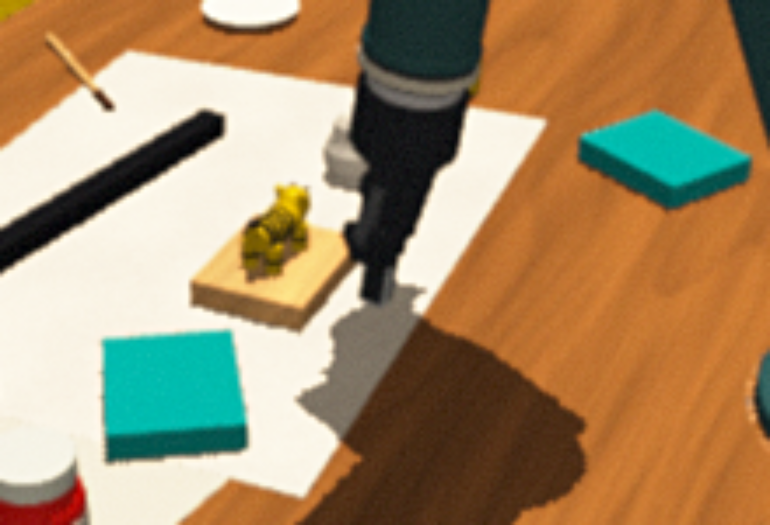

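View pics/top1.png

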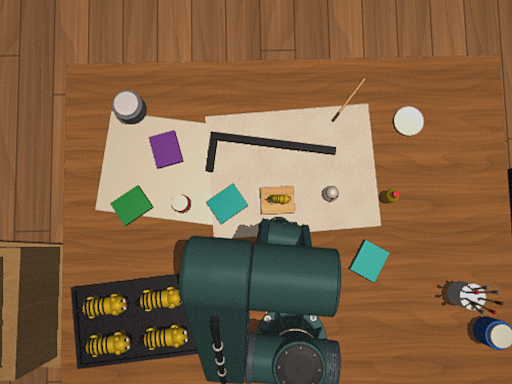

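The side view shows the closed fingertips about 20 mm behind the near face of the stand, which is clear of the tiger. The stand has not moved in the top view, still at (278,199). Next is the push toward the long rail, turning the stand as it goes.

```bash
python3 - <<'E'
from h import *
a=np.radians(8); y0=np.radians(1.5); d=np.array([np.cos(y0),np.sin(y0)]); l=np.array([-d[1],d[0]])
f=np.array([.4159,.0336])+.004*l
print(r.move_linear([*(f-d*.009),.008],ori(y0,a),max_speed=.04), ft())
e=N*(CN-.09-.011-.04)+T*.100
r.move_linear([*e,.008],ori(PSI,a),max_speed=.04)
o=monitor.get_obs(); print(o["time_s"],o["ee_pos"],ft())
for n in("side","top"): cv2.imwrite(f"pics/{n}2.png",capture(n)[:,:,::-1])
im=cv2.imread("pics/side2.png"); jm=cv2.imread("pics/top2.png")
cv2.imwrite("pics/z2.png",np.vstack([cv2.resize(im[110:210,120:370],None,fx=3,fy=3),cv2.resize(jm[120:220,170:420],None,fx=3,fy=3)]))
E
```

```text
False [0.7 0.1 0.3]
8.0333 [0.49510665 0.02754273 0.00799126] [-1.2 -0.  -0.9]
```

View pics/z2.png

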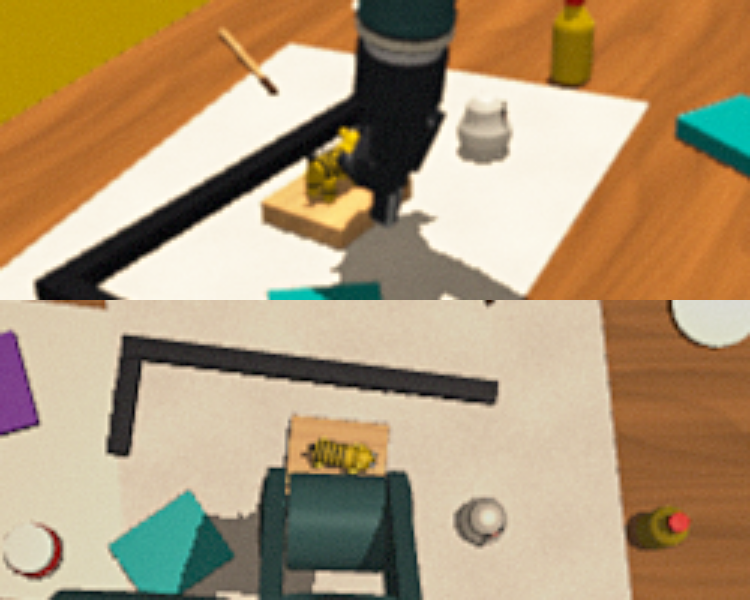

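The stand follows, nearly parallel to the long rail, and the tiger is upright and untouched. I'll keep pushing until it meets the rail.

```bash
python3 - <<'E'
from h import *
a=np.radians(8)
e=N*(CN-.09-.011+.012)+T*.100
print(r.move_linear([*e,.008],ori(PSI,a),max_speed=.025,contact_N=10))
o=monitor.get_obs(); p=o["ee_pos"]; print(o["time_s"],p,"n,t",p[:2]@N,p[:2]@T,ft(),"contact face n would be",p[:2]@N+.011+.09,"rail",CN)
for n in("side","top"): cv2.imwrite(f"pics/{n}3.png",capture(n)[:,:,::-1])
im=cv2.imread("pics/side3.png"); jm=cv2.imread("pics/top3.png")
cv2.imwrite("pics/z3.png",np.vstack([cv2.resize(im[110:210,120:370],None,fx=3,fy=3),cv2.resize(jm[120:220,170:420],None,fx=3,fy=3)]))
E
```

```text
True
9.6583 [0.53431875 0.02147315 0.00711907] n,t 0.5253630422171418 0.09975620170441253 [-0.5 -0.3  0.4] contact face n would be 0.6263630422171418 rail 0.6268
```

View pics/z3.png

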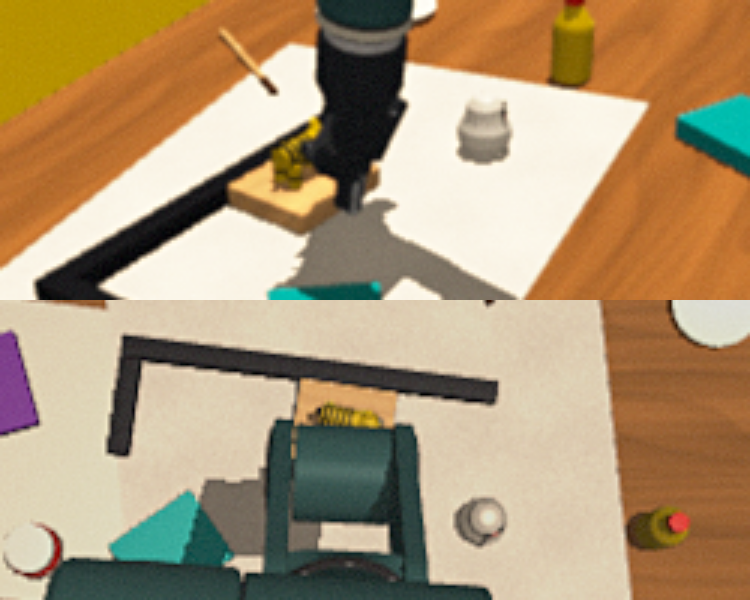

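```bash
python3 - <<'E'
from h import *
a=np.radians(8)
P=lambda n,t,z:[*(N*n+T*t),z]
r.move_linear(P(.485,.100,.010),max_speed=.1)
r.move_linear(P(.455,.100,.17),max_speed=.2)
yt=PSI+np.pi/2; b=np.radians(15)
r.move_pose(P(.56,-.015,.17),ori(yt,b,True))
top=capture("top"); cv2.imwrite("pics/top4.png",top[:,:,::-1]); cv2.imwrite("pics/side4.png",capture("side")[:,:,::-1])
o=monitor.get_obs(); print(o["time_s"],o["ee_pos"],ft())
cv2.imwrite("pics/z4.png",cv2.resize(top[120:220,170:420,::-1],None,fx=3,fy=3))
E
```

```text
12.3583 [ 0.55084398 -0.09578006  0.16954129] [-0.9  0.   0.1]
```

View pics/z4.png

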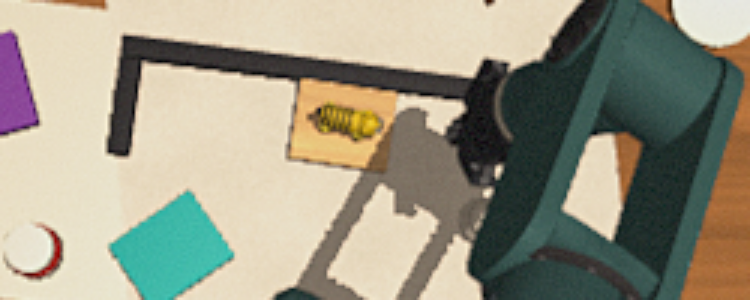

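View pics/side4.png

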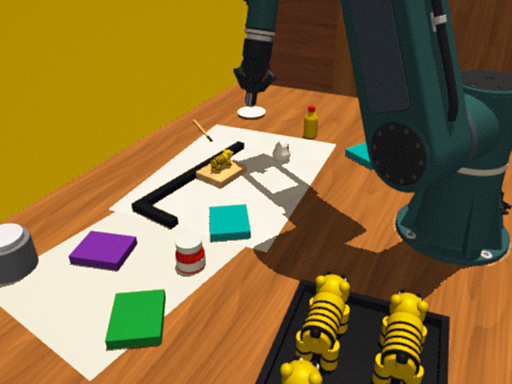

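The stand sits against the long rail with corners near (270,147), (266,172) and (299,177). The tiger is in place and the tool hovers to the right. Next I'll measure the right face and push along the rail.

```bash
python3 - <<'E'
from h import *
c=ray("top",[(270,146.7),(265.7,172.3),(299.3,177.3),(302.3,152.7)],.022)
nt=np.c_[c@N,c@T].round(4); print(nt)
cl=nt[:2,1].mean(); tr=cl-.110; tr2=nt[2:,1].mean(); print("right face t",tr,tr2); 
tr=(tr+tr2)/2
P=lambda n,t,z:[*(N*n+T*t),z]
q=ori(PSI+np.pi/2,np.radians(15),True); n0=CN-.042
r.move_linear(P(n0,tr-.036,.17),q,max_speed=.2)
r.move_linear(P(n0,tr-.036,.009),q,max_speed=.12)
o=monitor.get_obs(); print(o["time_s"],o["ee_pos"],ft())
for n in("side","top"): cv2.imwrite(f"pics/{n}5.png",capture(n)[:,:,::-1])
im=cv2.imread("pics/side5.png"); jm=cv2.imread("pics/top5.png")
cv2.imwrite("pics/z5.png",np.vstack([cv2.resize(im[110:210,120:370],None,fx=3,fy=3),cv2.resize(jm[120:220,170:420],None,fx=3,fy=3)]))
E
```

```text
[[0.6243 0.1474]
 [0.5367 0.1509]
 [0.5341 0.0379]
 [0.6177 0.0377]]
right face t 0.039150000000000004 0.0378
14.15 [ 0.57941156 -0.08372724  0.00970351] [-0.2  0.3 -0.1]
```

View pics/z5.png

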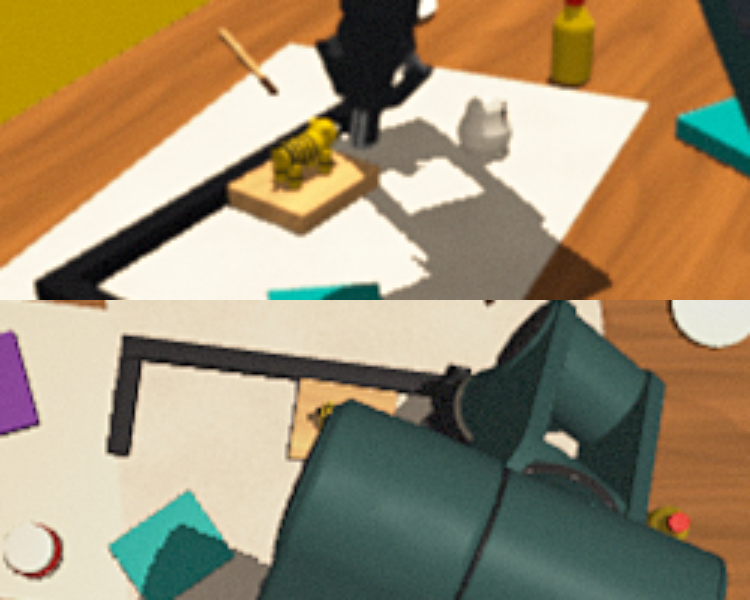

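The tool is down right of the stand, clear of the tiger's head and of the daruma. I'll push toward the short rail.

```bash
python3 - <<'E'
from h import *
P=lambda n,t,z:[*(N*n+T*t),z]
n0=CN-.042; te=CT-.110-.011
def rep(k):
    o=monitor.get_obs(); p=o["ee_pos"]; print(o["time_s"],p.round(4),"n,t",p[:2]@N,p[:2]@T,"target t",te,ft())
print(r.move_linear(P(n0,.02,.009),max_speed=.05,contact_N=15)); rep(0)
print(r.move_linear(P(n0,te-.025,.009),max_speed=.05,contact_N=15)); rep(1)
for n in("side","top"): cv2.imwrite(f"pics/{n}6.png",capture(n)[:,:,::-1])
im=cv2.imread("pics/side6.png"); jm=cv2.imread("pics/top6.png")
cv2.imwrite("pics/z6.png",np.vstack([cv2.resize(im[130:230,110:360],None,fx=3,fy=3),cv2.resize(jm[120:220,170:420],None,fx=3,fy=3)]))
E
```

```text
False
14.75 [ 0.5814 -0.0657  0.009 ] n,t 0.5846998580590994 0.020440209535634996 target t 0.20540000000000003 [ 0.1  0.5 -0.3]
False
18.1083 [0.605  0.0924 0.009 ] n,t 0.5848170042679569 0.18034117056653906 target t 0.20540000000000003 [ 0.2 -0.4 -0.2]
```

View pics/z6.png

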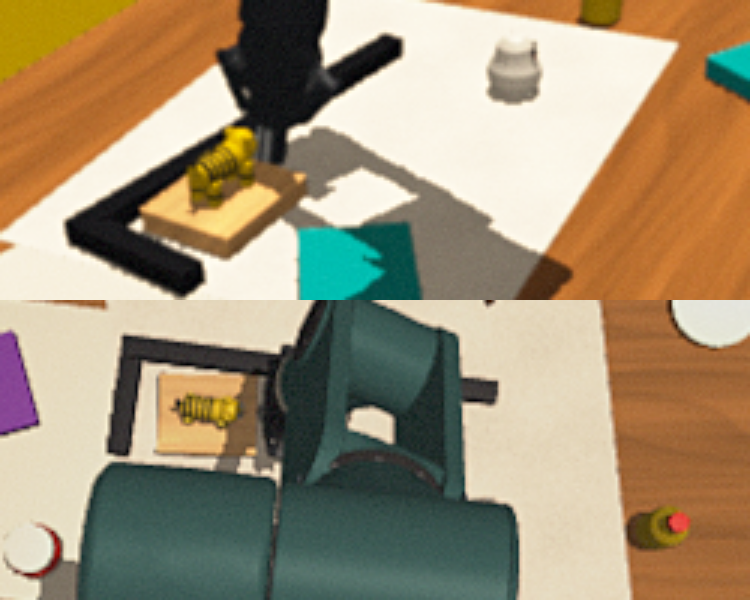

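The stand has turned about 8° off the long rail and sits roughly 20 mm short of the short rail. I'll shift the push point toward the robot so it squares up on the short rail, then seat it on the long rail afterwards.

```bash
python3 - <<'E'
from h import *
P=lambda n,t,z:[*(N*n+T*t),z]
te=CT-.110-.011; n1=.562
def rep():
    o=monitor.get_obs(); p=o["ee_pos"]; print(o["time_s"],p.round(4),"n,t",p[:2]@N,p[:2]@T,"target t",te,ft())
r.move_linear(P(.58,te-.045,.009),max_speed=.08)
r.move_linear(P(n1,te-.045,.009),max_speed=.08); rep()
print(r.move_linear(P(n1,te+.012,.009),max_speed=.03,contact_N=10)); rep()
for n in("side","top"): cv2.imwrite(f"pics/{n}7.png",capture(n)[:,:,::-1])
im=cv2.imread("pics/side7.png"); jm=cv2.imread("pics/top7.png")
cv2.imwrite("pics/z7.png",np.vstack([cv2.resize(im[130:230,110:360],None,fx=3,fy=3),cv2.resize(jm[120:220,170:420],None,fx=3,fy=3)]))
E
```

```text
18.9917 [0.579  0.0764 0.009 ] n,t 0.5615231178090934 0.16061464771194964 target t 0.20540000000000003 [ 0.2 -0.7  0.1]
True
20.3917 [0.5863 0.1215 0.0087] n,t 0.562096191745599 0.20631733415358644 target t 0.20540000000000003 [-0.4 -2.4  2.4]
```

View pics/z7.png

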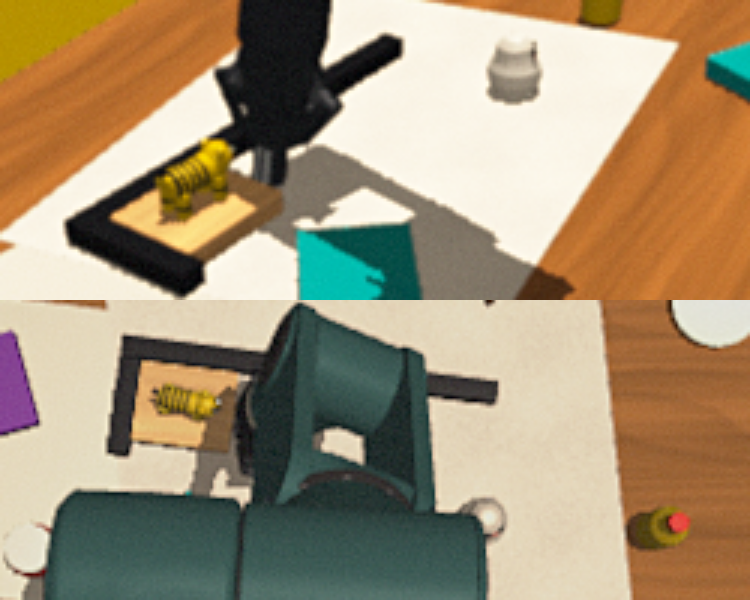

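The stand is nearly home: it sits flush on the short rail, with the tiger standing. Next is a light press toward the long rail from the near face, descending in the gap clear of the teal block.

```bash
python3 - <<'E'
from h import *
P=lambda n,t,z:[*(N*n+T*t),z]
r.move_linear(P(.562,.165,.012),max_speed=.1)
r.move_linear(P(.55,.14,.17),max_speed=.2)
q=ori(PSI,np.radians(8))
r.move_pose(P(.47,.16,.17),q)
top=capture("top"); cv2.imwrite("pics/top8.png",top[:,:,::-1]); s=capture("side"); cv2.imwrite("pics/side8.png",s[:,:,::-1])
print(monitor.get_obs()["time_s"],monitor.get_obs()["joints"].round(2))
cv2.imwrite("pics/z8.png",np.vstack([cv2.resize(s[130:230,110:310,::-1],None,fx=3.75,fy=3,interpolation=2),cv2.resize(top[120:210,170:420,::-1],None,fx=3,fy=3)]))
E
```

```text
23.175 [ 0.06  0.22  1.91 -0.04  0.88 -1.34]
```

View pics/z8.png

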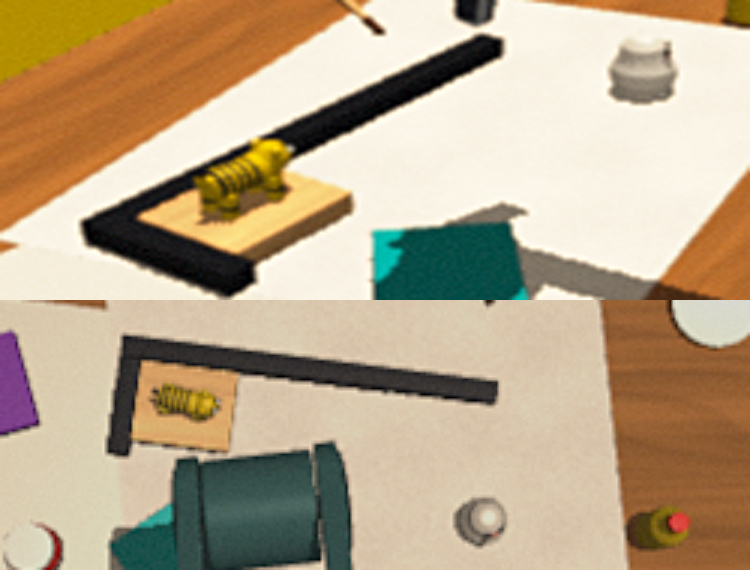

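```bash
python3 - <<'E'
from h import *
P=lambda n,t,z:[*(N*n+T*t),z]
c=ray("top",[(214.2,167.3),(247.3,171.3),(249.2,145)],.022); print(np.c_[c@N,c@T].round(4))
q=ori(PSI,np.radians(8))
r.move_linear(P(.513,.268,.12),q,max_speed=.2)
print(r.move_linear(P(.513,.268,.009),q,max_speed=.1,contact_N=6),ft())
print(r.move_linear(P(.545,.268,.009),q,max_speed=.02,contact_N=10))
o=monitor.get_obs(); p=o["ee_pos"]; print(o["time_s"],p.round(4),"n",p[:2]@N,"expect",CN-.101,"t",p[:2]@T,ft())
s=capture("side"); top=capture("top");cv2.imwrite("pics/side9.png",s[:,:,::-1])
cv2.imwrite("pics/z9.png",np.vstack([cv2.resize(s[130:230,110:310,::-1],None,fx=3.75,fy=3,interpolation=2),cv2.resize(top[120:210,170:420,::-1],None,fx=3,fy=3)]))
E
```

```text
[[0.5317 0.3232]
 [0.5323 0.212 ]
 [0.6212 0.2172]]
False [-0.4  0.4  0.5]
True
26.1 [0.5602 0.1872 0.0083] n 0.5266291237038622 expect 0.5258 t 0.26748202122267867 [-1.1 -0.9 -1. ]
```

View pics/z9.png

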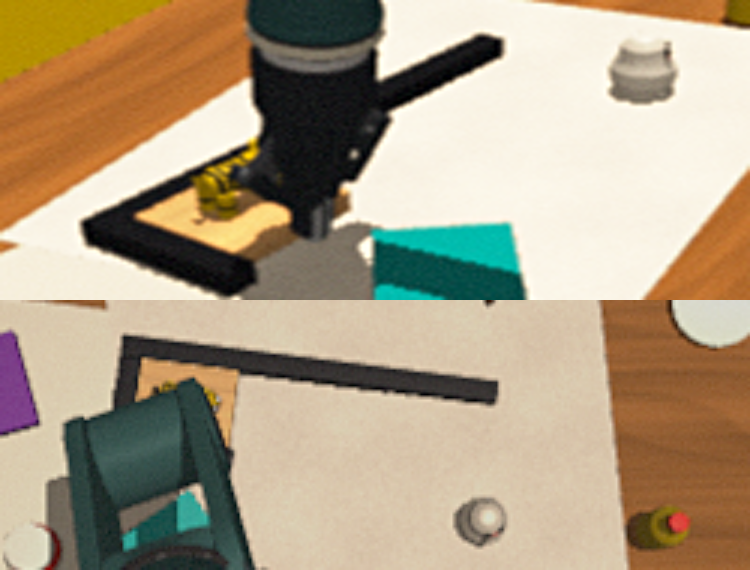

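```bash
python3 - <<'E'
from h import *
P=lambda n,t,z:[*(N*n+T*t),z]
q=ori(PSI,np.radians(8))
r.move_linear(P(.513,.268,.010),q,max_speed=.06)
r.move_linear(P(.50,.268,.15),q,max_speed=.15)
r.move_pose(P(.55,.11,.17),ori(PSI+np.pi/2,np.radians(15),True))
s=capture("side"); top=capture("top");cv2.imwrite("pics/side10.png",s[:,:,::-1]);cv2.imwrite("pics/top10.png",top[:,:,::-1])
print(monitor.get_obs()["time_s"])
cv2.imwrite("pics/z10.png",np.vstack([cv2.resize(s[155:235,130:240,::-1],None,fx=4.5,fy=4,interpolation=2),cv2.resize(top[130:180,200:310,::-1],None,fx=4.5,fy=4.5,interpolation=2)]))
E
```

```text
28.6083
```

View pics/z10.png

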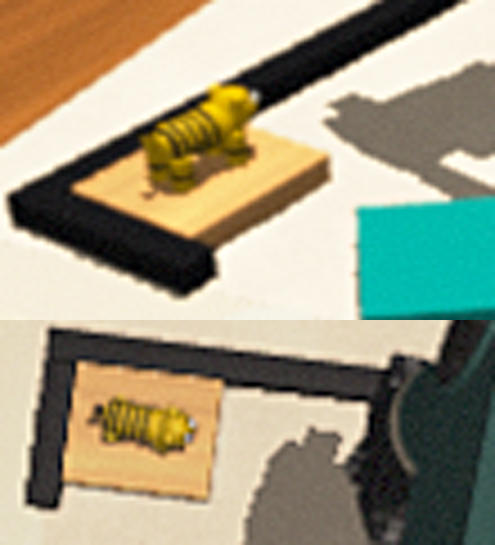

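Both faces look flush. I'll finish with one light press toward the short rail, then retreat and check.

```bash
python3 - <<'E'
from h import *
P=lambda n,t,z:[*(N*n+T*t),z]
q=ori(PSI+np.pi/2,np.radians(15),True); n1=.578
r.move_linear(P(n1,.170,.15),q,max_speed=.2)
r.move_linear(P(n1,.188,.009),q,max_speed=.12,contact_N=8)
print(r.move_linear(P(n1,.222,.009),q,max_speed=.025,contact_N=9))
p=monitor.get_obs()["ee_pos"]; print("t",p[:2]@T,"n",p[:2]@N,ft())
r.move_linear(P(n1,.17,.012),q,max_speed=.08)
r.move_linear(P(.56,.10,.17),q,max_speed=.2)
r.move_pose(P(.50,-.02,.22),q)
s=capture("side"); top=capture("top");cv2.imwrite("pics/side11.png",s[:,:,::-1]);cv2.imwrite("pics/top11.png",top[:,:,::-1])
print(monitor.get_obs()["time_s"],ft())
v=np.array(top,float); b=top[...,0].astype(float)
# left-to-rail & far-to-rail edges: red channel crossing rail(dark)->wood
L=[];F=[]
for w in range(148,166,2):
    row=b[w,205:235]; k=np.where((row[:-1]<120)&(row[1:]>=120))[0]
    if len(k): k=k[0]; L.append((205+k+(120-row[k])/(row[k+1]-row[k]),w))
for u in range(220,248,3):
    col=b[128:160,u]; k=np.where((col[:-1]<120)&(col[1:]>=120))[0]
    if len(k): k=k[0]; F.append((u,128+k+(120-col[k])/(col[k+1]-col[k])))
for nm,p in(("left",L),("far",F)):
    g=ray("top",p,.022); d=cv2.fitLine(g.astype(np.float32),cv2.DIST_HUBER,0,.01,.01).ravel()
    print(nm,len(p),"angle",np.degrees(np.arctan2(d[1],d[0])).round(2),"n",(g@N).mean().round(4),"t",(g@T).mean().round(4))
h=cv2.cvtColor(top,cv2.COLOR_RGB2HSV).astype(int)
# free edges: wood->paper by saturation
S=cv2.GaussianBlur(top,(3,3),0); S=cv2.cvtColor(S,cv2.COLOR_RGB2HSV)[...,1].astype(float); Rr=[];Nn=[]
for w in range(150,168,2):
    row=S[w,236:270]; k=np.where((row[:-1]>90)&(row[1:]<=90))[0]
    if len(k): k=k[-1]; Rr.append((236+k+(row[k]-90)/(row[k]-row[k+1]),w))
for u in range(220,244,2):
    col=S[155:185,u]; k=np.where((col[:-1]>90)&(col[1:]<=90))[0]
    if len(k): k=k[-1]; Nn.append((u,155+k+(col[k]-90)/(col[k]-col[k+1])))
for nm,p in(("right",Rr),("near",Nn)):
    g=ray("top",p,.022); d=cv2.fitLine(g.astype(np.float32),cv2.DIST_HUBER,0,.01,.01).ravel()
    print(nm,len(p),"angle",np.degrees(np.arctan2(d[1],d[0])).round(2),"n",np.median(g@N).round(4),"t",np.median(g@T).round(4))
cv2.imwrite("pics/z11.png",np.vstack([cv2.resize(s[155:235,130:240,::-1],None,fx=4.5,fy=4,interpolation=2),cv2.resize(top[130:180,200:310,::-1],None,fx=4.5,fy=4.5,interpolation=2)]))
E
```

```text
True
t 0.20629775163498754 n 0.5778727874512674 [-0.1 -2.4  3. ]
33.6 [ 0.3 -0.5 -0.1]
left 9 angle -8.58 n 0.5696 t 0.3281
far 10 angle 81.32 n 0.6287 t 0.2712
right 9 angle -8.53 n 0.5768 t 0.2176
near 12 angle 81.36 n 0.5369 t 0.2674
```

View pics/z11.png

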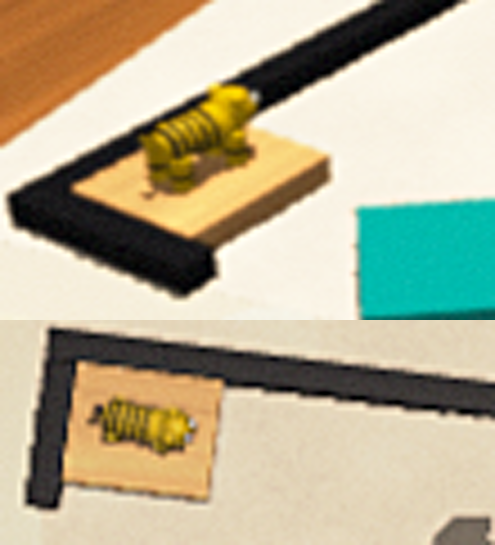

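View pics/side11.png

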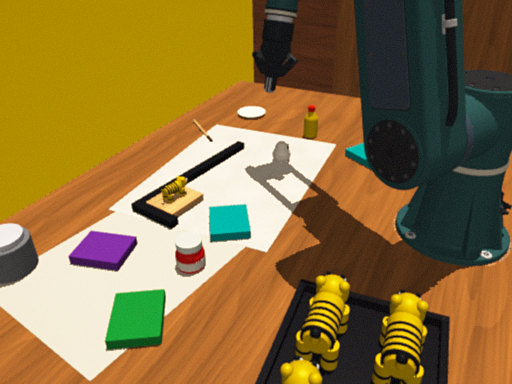

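View pics/top11.png

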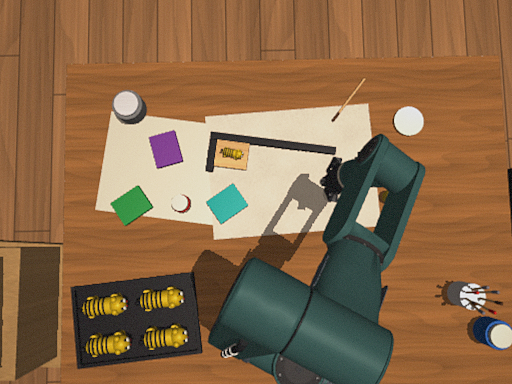

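The final pictures show the stand flush in the corner, with edge angles of -8.5° and 81.4° against the rail's -8.5° and 81.6°. The tiger is standing in the middle. The daruma (side view 281,152), bottle and jar are where they started, and the tool is clear. I'm handing in.

```bash
python3 -c "
from station import r
r.sign_off()"
```

```text
the job is handed in; nothing more can be done
```

The wooden stand is in the corner, flush against both the long and the short rail. The tiger is still standing in the middle of it, and the job is handed in.

- **What I did:** I pushed only on the stand, low down, with the closed fingers leaning back from the tiger. I pushed it to the long rail, slid it along to the short rail, then pressed it lightly (about 10 N) against each rail.
- **Off course once:** during the slide the stand turned about 8° and came off the long rail. I moved the push point, which squared it on the short rail, and the next press seated it on the long rail.
- **Stand check:** in the last pictures its edges run within about 0.3° of the rails and no gap shows. The final presses stopped within about 1 mm of the expected positions. The visible edges measured 1 to 2 mm off those positions, which is about the calibration error.
- **Everything else:** the jar and the teal look-alike beside the stand had not moved in either view. The daruma and bottle showed in place in the side view, but the arm hid them from above in the last picture. I saw no sign of contact with the tiger.
- **Time:** about 34 s when I handed in, against the 48 s limit.

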